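# Take the rock out of the agar-pouring table

## Robot

A 6-joint arm with a two-finger parallel gripper is mounted at the origin on a cart in front of the work surface, level with it; the furniture and walls round the work are solid. World frame = base frame: x ahead of the robot, y to its left, z up, the work surface at z = 0. Lengths are in mm, angles in rad, forces in N, time in s.
With the tool pointing down it reaches from about 350 to 875 mm from the base axis. Payload 4.2 kg.
Tool frame: the origin (TCP) lies at the very end of the fingers, on their centre line; the grasp point (between the pads) lies 19 mm behind it; z points along the fingers, y is the line along which they close (so a half turn about z gives the same grasp; the last joint's range is limited). The gripper opens to 85 mm and grips with 20 to 120 N. Pads are 22 mm wide; open, the fingers measure 114 mm over their backs; the gripper's body (76 mm by 85 mm) begins 54 mm behind the grasp point. The pads swing forward as they close: fully open they stand 13 mm farther back than shut.
Start: joints at [-0.964, 0.385, 0.008, 0, -1.194, -0.259], TCP at [213.033, -587.551, 231.312] pointing down, gripper open.
Joint ranges: [-3.14, 3.14], [-1.21, 2.06], [-1.07, 1.41], [-3.16, 2.05], [-2.99, -0.16], [-3.1, 3.1]. Speed limits (rad/s): [2.79, 2.79, 3.14, 3.14, 3.14, 3.14].

## Interface

Orientations are given as a unit quaternion [x, y, z, w].
In Python, from bench import read_state, get_image, camera_model, job_done gives the robot as it stands.
- The arm moves only by the shell command python3 -m handwheel 'ROWS'. ROWS is JSON, a list of rows, each a list of 7 numbers: the shift along the tool's x, y, z in m, then the turn, a rotation vector about the tool's x, y, z in rad, then the gripper's target within -1 to 1 (fully open at 1, half-way at 0, shut at -1). In form: [[dx, dy, dz, wx, wy, wz, jaw], ...]. A call has 1 to 10 rows; each row is the pose to reach, as a shift and turn from the pose commanded when the call began, along the tool's axes at that moment; what a row does not reach only later rows make up. A row lasts 1/8 s, in which the tool goes at most 62.5 mm and 10.7 degrees, less where a joint would pass 70% of its speed; a pose out of reach is approached as far as the arm can. A call with a gripper value outside its range is refused whole. The fingers move at their own pace and stop on an object; the grip force is fixed at half the most. Time passes only in rows, so rows that repeat a pose let the fingers close. It gives the time, the measured TCP pose, the force, the opening and the grip force at its end, in the units of the state.
- read_state(): the state, without advancing time (a new reading comes with each control period).
- get_image(name): name is "scene" or "top" or "wrist"; returns (picture, depth): 384x512x3 uint8, blue, green, red; 384x512 float32, mm along the optical axis (not along the pixel's ray), 0 where there is no reading.
- camera_model(name): a dict with "K" (3x3 intrinsics, pixels), "rvec" (rotation vector, rad) and "tvec" (3), from world to camera coordinates, as OpenCV has them; the wrist camera has in their place "hand_eye" (4x4, takes a point from camera to tool coordinates, whose origin is the TCP and whose axes are the flange's). Camera axes: x right, y down, z forward; pixel columns grow to the right and rows downward; lengths in mm; the calibration is good to about 2 mm. A picture is of the moment at which its call begins: read the wrist's pose just before it. camera_model takes no time and is no camera call.
- job_done(): hands the job in; it is judged then, once.
The state is a dict: "clock": time; "joints": joint angles; "joint_vel": joint speeds; "joint_efforts": joint torques, N m; "position": TCP position; "ee_rot": TCP orientation; "contact_force": force on the tool from outside, world axes, zero at the start; "wrist_torque": the same for the moment, N m; "gripper_width": finger opening in mm; "grasp_force": force on a finger pad.
Only numpy, scipy, OpenCV 4.12 (cv2) and the standard library are available. Lean on these libraries where they do the work, as an engineer would, in place of code of your own. Each camera call takes 0.05 s, during which the arm holds its last target. There are 200 camera calls.

## Task

The small aluminium levelling table for pouring agar rocks: one corner of its plate gives when pushed. With the fingertips, press down on the plate's corners one after another, over their posts, until you find the one that sinks, then press that corner's shim lever down flat, leaving the other three levers raised. Do not grip, lift or shift the plate, and leave the dish on it and the things around it where they are.

Things in the scene. Friction and masses are not known exactly. Their poses are not given: they have to be found in the camera images.
- frame: Fixed grey base of the levelling table, 190 (x) by 236 (y) by 10 mm; origin at the centre of its underside on the worktop; x axis ahead, y axis to the robot's left (it is turned by up to 0.3 rad). 'near' and 'far' are its -x and +x sides, 'left' and 'right' its +y and -y sides.
- plate: Loose aluminium plate, 182 (x) by 220 (y) by 10 mm, about 0.9 kg, lying level on four posts, axes as the base's; origin at the centre of its underside, 56 mm above the worktop (top at 66 mm). Three posts are rigid; one (it does not show which) is loose: pressed there with 5 N or more, the plate's corner clicks down 3.5 mm to a stop; that post stays down and the plate rocks over it.
- pad_a (a point): Top of the rubber pad of one of the four posts (24 mm across, alike to look at) under the plate's corners, 56 mm above the worktop, touching the plate. They stand 76 mm in x and 95 mm in y from the plate's centre; which post is at which corner varies, and any of them may be the loose one.
- pad_b (a point): Top of the rubber pad of one of the four posts (24 mm across, alike to look at) under the plate's corners, 56 mm above the worktop, touching the plate. They stand 76 mm in x and 95 mm in y from the plate's centre; which post is at which corner varies, and any of them may be the loose one.
- pad_c (a point): Top of the rubber pad of one of the four posts (24 mm across, alike to look at) under the plate's corners, 56 mm above the worktop, touching the plate. They stand 76 mm in x and 95 mm in y from the plate's centre; which post is at which corner varies, and any of them may be the loose one.
- pad_d (a point): Top of the rubber pad of one of the four posts (24 mm across, alike to look at) under the plate's corners, 56 mm above the worktop, touching the plate. They stand 76 mm in x and 95 mm in y from the plate's centre; which post is at which corner varies, and any of them may be the loose one.
- shim_left_near (a joint): Shim lever of the left near corner, a steel cam lever hinged on the base beside that corner's post: 0 = raised 29 degrees (starts at 0 to 0.04), 0.5 rad = flat (level), its stop. Pressing it down turns its cam up under the plate. Stiff: some 3 to 6 N on the tab, and it stays where left.
- tab_left_near (a point): Middle of the top face of the tab (26 mm wide, 32 mm long, 6 mm thick) at the end of the left near shim lever. The lever points away from the plate along the base's +y; its pivot lies 50 mm in x and 103 mm in y from the base's centre, 20 mm above the worktop, and this point is 47 mm along the lever from it. Raised it is 45 mm above the worktop, flat 23 mm; as it goes down it also swings about 7 mm outward.
- shim_left_far (a joint): Shim lever of the left far corner, a steel cam lever hinged on the base beside that corner's post: 0 = raised 29 degrees (starts at 0 to 0.04), 0.5 rad = flat (level), its stop. Pressing it down turns its cam up under the plate. Stiff: some 3 to 6 N on the tab, and it stays where left.
- tab_left_far (a point): Middle of the top face of the tab (26 mm wide, 32 mm long, 6 mm thick) at the end of the left far shim lever. The lever points away from the plate along the base's +y; its pivot lies 50 mm in x and 103 mm in y from the base's centre, 20 mm above the worktop, and this point is 47 mm along the lever from it. Raised it is 45 mm above the worktop, flat 23 mm; as it goes down it also swings about 7 mm outward.
- shim_right_near (a joint): Shim lever of the right near corner, a steel cam lever hinged on the base beside that corner's post: 0 = raised 29 degrees (starts at 0 to 0.04), 0.5 rad = flat (level), its stop. Pressing it down turns its cam up under the plate. Stiff: some 3 to 6 N on the tab, and it stays where left.
- tab_right_near (a point): Middle of the top face of the tab (26 mm wide, 32 mm long, 6 mm thick) at the end of the right near shim lever. The lever points away from the plate along the base's -y; its pivot lies 50 mm in x and 103 mm in y from the base's centre, 20 mm above the worktop, and this point is 47 mm along the lever from it. Raised it is 45 mm above the worktop, flat 23 mm; as it goes down it also swings about 7 mm outward.
- shim_right_far (a joint): Shim lever of the right far corner, a steel cam lever hinged on the base beside that corner's post: 0 = raised 29 degrees (starts at 0 to 0.04), 0.5 rad = flat (level), its stop. Pressing it down turns its cam up under the plate. Stiff: some 3 to 6 N on the tab, and it stays where left.
- tab_right_far (a point): Middle of the top face of the tab (26 mm wide, 32 mm long, 6 mm thick) at the end of the right far shim lever. The lever points away from the plate along the base's -y; its pivot lies 50 mm in x and 103 mm in y from the base's centre, 20 mm above the worktop, and this point is 47 mm along the lever from it. Raised it is 45 mm above the worktop, flat 23 mm; as it goes down it also swings about 7 mm outward.
- dish: Closed petri dish, 56 mm across, 14 mm high, standing on the middle of the plate; origin under its centre. Leave it there.
- coverglass_box: Small white box, 27x27x16 mm, on the worktop outside the left edge of the plate between the two left shim levers; origin under its centre. Leave it.
- oil_bottle: Small dropper bottle with black cap, 26 mm across, 66 mm high, on the worktop off the right edge of the plate, between and beyond the two right shim levers; origin under its centre. Leave it.
- calculator: Calculator, 106x66x13 mm, lying on the near side of the table; origin under its centre. Leave it.
- tape_roll: Roll of labelling tape, 61 mm across, 25 mm high, lying on the far side; origin under its centre. Leave it.
There are look-alikes about, which are no part of the job. Leave any black or green look-alike of the dish alone.

How it is judged:
By the outcome, as a careful person would: the job done as asked, in the order asked, and still so for the second after the job is handed in, with the robot touching nothing.
It also fails if it takes over 58 s, if anything falls off the work surface, if the arm or the gripper's body presses on something with over 40 N, if the wrist force passes 120 N, or if a joint passes its speed limit or range.

## Working session

There is one attempt and no reset: what is moved stays moved. The work goes in short steps, Python scripts to look and compute and a shell command to move; the robot and the scene stay as the last step left them, time stands still between calls to the robot, and variables do not carry over. Pictures are saved under pics/ and viewed, at most 10 in all, crops included, and the job is handed in when it is done.

```bash
mkdir -p pics; ls
python3 - <<'E'
from bench import *
import cv2,numpy as np
s=read_state();print(s)
for n in("top","scene"):
    p,d=get_image(n);cv2.imwrite(f"pics/{n}0.png",p);np.save(f"pics/{n}0.npy",d);print(n,camera_model(n))
E
```

```text
pics
{'clock': 0.0, 'joints': array([-9.64379236e-01,  3.85571159e-01,  6.63342773e-03, -5.12937199e-04,
       -1.19401495e+00, -2.58587988e-01]), 'joint_vel': array([-0.00118061,  0.00048149, -0.00112388,  0.00073247, -0.00023933,
       -0.00040551]), 'joint_efforts': array([ 6.41639435e-04, -3.92294276e+01,  1.88405424e+01,  4.18595552e+00,
       -4.48068909e-03, -4.75848481e-06]), 'position': array([ 212.85013958, -587.01536654,  230.21368588]), 'ee_rot': array([-1.72945867e-01,  9.84930712e-01,  1.07881302e-03, -2.35485427e-04]), 'contact_force': array([ 0.20035239, -0.06818567,  0.31448893]), 'wrist_torque': array([-0.01777359, -0.03243816, -0.00790488]), 'grasp_force': 0.0, 'gripper_width': 85.58264353654032}
top {'K': array([[409.3850546 ,   0.        , 261.00493509],
       [  0.        , 409.3850546 , 191.46155798],
       [  0.        ,   0.        ,   1.        ]]), 'rvec': array([ 2.15138931, -2.17303412,  0.17527186]), 'tvec': array([  5.26796714, 551.99490084, 891.4365595 ])}
scene {'K': array([[407.81022333,   0.        , 252.85564667],
       [  0.        , 407.81022333, 191.23137366],
       [  0.        ,   0.        ,   1.        ]]), 'rvec': array([ 1.9526595 , -0.82103583,  0.49853043]), 'tvec': array([-378.6614352 ,  259.31911064,  544.1088355 ])}
```

View pics/top0.png

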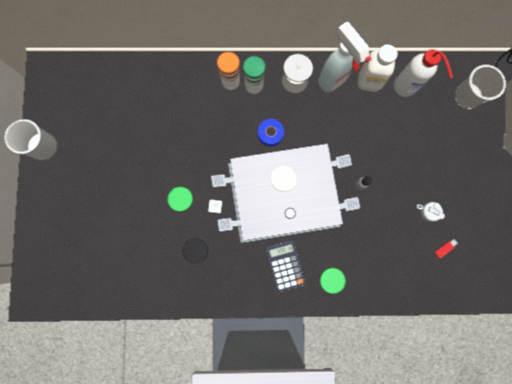

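View pics/scene0.png

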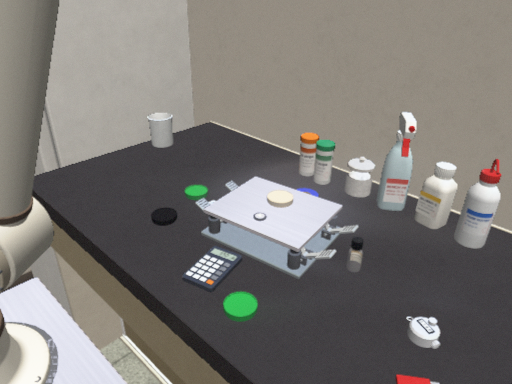

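The top view shows the plate at about (285,193), the dish at (284,179), and a bubble level at (290,213). The tabs are at about (219,181), (225,225), (344,161) and (352,204). The box is at (215,206) and the bottle at (366,182).

```bash
cat > h.py <<'E'
import numpy as np,cv2
from bench import *
from scipy.spatial.transform import Rotation as R
def cloud(n,d):
    m=camera_model(n);K=m["K"];v,u=np.indices(d.shape)
    c=np.dstack([(u-K[0,2])/K[0,0]*d,(v-K[1,2])/K[1,1]*d,d])
    return (c-m["tvec"].ravel())@cv2.Rodrigues(m["rvec"])[0]
def cast(n,uv,z):
    m=camera_model(n);Rm=cv2.Rodrigues(m["rvec"])[0];o=-Rm.T@m["tvec"].ravel()
    r=Rm.T@np.linalg.inv(m["K"])@[*uv,1];return o+r*(z-o[2])/r[2]
def rel(p,ang=None):
    "tool-frame shift (mm) from measured TCP to world p"
    s=read_state();return R.from_quat(s["ee_rot"]).inv().apply(np.asarray(p)-s["position"])
E
python3 - <<'E'
from h import *
d=np.load("pics/top0.npy");p=cv2.imread("pics/top0.png")
w=cloud("top",d);print("table z",np.median(w[250:300,60:160,2]))
z=w[...,2];roi=np.zeros(d.shape,bool);roi[135:250,205:375]=1
m=((z>58)&(z<76)&roi&(d>0)).astype(np.uint8)
c=max(cv2.findContours(m,cv2.RETR_EXTERNAL,cv2.CHAIN_APPROX_NONE)[0],key=cv2.contourArea)
r=cv2.minAreaRect(c);print(r,cv2.contourArea(c))
P=np.array([cast("top",q,66) for q in cv2.boxPoints(r)]);C=P.mean(0)
print(P.round(1),C)
e=[P[(i+1)%4]-P[i] for i in range(4)];print([np.linalg.norm(x).round(1) for x in e])
x=max(e,key=lambda v:v[0]);th=np.arctan2(x[1],x[0]);print("yaw",th)
Rz=np.array([[np.cos(th),-np.sin(th)],[np.sin(th),np.cos(th)]])
for n,sx,sy in(("LN",-1,1),("LF",1,1),("RN",-1,-1),("RF",1,-1)):
    print(n,"pad",(C[:2]+Rz@[76*sx,95*sy]).round(1),"tab",(C[:2]+Rz@[50*sx,(103+41)*sy]).round(1))
for n,uv,h in(("tLN",(225,225),45),("tLF",(219,181),45),("tRN",(352,204),45),("tRF",(344,161),45),("bottle",(366,182),66),("dish",(284,179),80),("level",(290,213),74),("box",(215,206),16)):
    print(n,cast("top",uv,h).round(0), "z", z[uv[1],uv[0]].round(0))
E
```

```text
table z -0.22081356403286112
((286.3221740722656, 191.1219482421875), (82.1970443725586, 100.30748748779297), 80.7538833618164) 7943.5
[[ 622.3   68.    66. ]
 [ 657.9 -154.1   66. ]
 [ 475.6 -176.8   66. ]
 [ 443.1   39.7   66. ]] [549.72396015 -55.78977913  66.        ]
[np.float64(224.9), np.float64(183.6), np.float64(219.0), np.float64(181.5)]
yaw 0.1563440427520155
LN pad [459.9  26.2] tab [477.9  78.7]
LF pad [610.   49.9] tab [576.7  94.2]
RN pad [ 489.4 -161.5] tab [ 522.8 -205.8]
RF pad [ 639.6 -137.8] tab [ 621.5 -190.2]
tLN [476.  81.  45.] z 44.0
tLF [576.  94.  45.] z 47.0
tRN [ 521. -205.   45.] z 44.0
tRF [ 620. -191.   45.] z 44.0
bottle [ 567. -233.   66.] z 66.0
dish [573. -50.  80.] z 80.0
level [499. -62.  74.] z 72.0
box [522. 106.  16.] z 14.0
```

```bash
python3 -m handwheel '[[-0.405,0.306,0,0,0,0.185,-1],[-0.405,0.306,0,0,0,0.185,-1],[-0.405,0.306,0,0,0,0.185,-1],[-0.405,0.306,0.03,0,0,0.185,-1],[-0.405,0.306,0.06,0,0,0.185,-1],[-0.405,0.306,0.09,0,0,0.185,-1],[-0.405,0.306,0.12,0,0,0.185,-1],[-0.405,0.306,0.131,0,0,0.185,-1],[-0.405,0.306,0.131,0,0,0.185,-1],[-0.405,0.306,0.131,0,0,0.185,-1]]'
python3 - <<'E'
from h import *
s=read_state();print(s["clock"],s["position"],R.from_quat(s["ee_rot"]).as_matrix().round(3),s["gripper_width"],s["contact_force"])
print(rel([489.4,-161.5,66]))
p,d=get_image("scene");cv2.imwrite("pics/s1.png",cv2.resize(p[150:320,150:400],None,fx=2.4,fy=2.4))
E
```

```text
clock: 1.35
position: [489.0, -160.0, 98.0]
ee_rot: [-0.083, 0.997, 0.0, -0.002]
contact_force: [-0.3, 0.1, 1.7]
gripper_width: -0.1
grasp_force: 0.0
1.35 [ 489.03634233 -159.98272948   98.03978942] [[-0.986 -0.165 -0.005]
 [-0.165  0.986  0.   ]
 [ 0.005  0.001 -1.   ]] -0.05129664411310997 [-0.30392533  0.10849563  1.65032869]
[-0.2631388  -1.59320222 32.03708675]
```

View pics/s1.png

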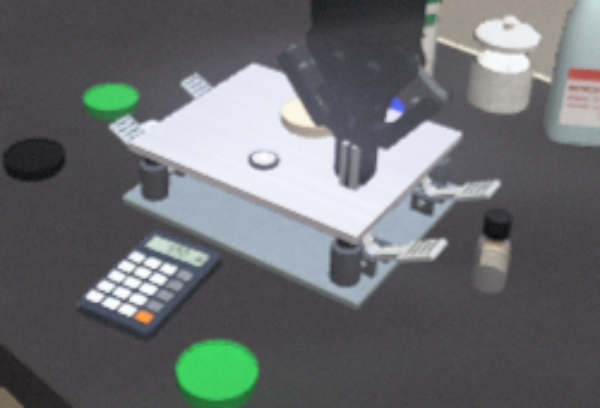

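The shut fingers hang over the near right corner post. Now I'll press it gently.

```bash
python3 -m handwheel '[[0,-0.0015,0.02,0,0,0,-1],[0,-0.0015,0.028,0,0,0,-1],[0,-0.0015,0.030,0,0,0,-1],[0,-0.0015,0.032,0,0,0,-1],[0,-0.0015,0.032,0,0,0,-1],[0,-0.0015,0.033,0,0,0,-1],[0,-0.0015,0.033,0,0,0,-1]]'; python3 -c "
from h import *
s=read_state();print(s['position'],s['contact_force'])"
```

```text
clock: 2.28
position: [489.8, -163.3, 67.4]
ee_rot: [-0.081, 0.997, -0.0, 0.0]
contact_force: [1.7, 0.3, -0.2]
gripper_width: -0.3
grasp_force: 0.0
[ 489.76128243 -163.29160937   67.4166962 ] [ 1.67216269  0.34620549 -0.16623647]
```

```bash
for i in 1 2 3; do python3 -m handwheel '[[0,0,0.001,0,0,0,-1],[0,0,0.001,0,0,0,-1]]' | grep -E "pos|contact"; done
```

```text
position: [489.7, -163.3, 66.2]
contact_force: [0.5, 0.1, -0.7]
position: [489.8, -163.3, 65.7]
contact_force: [-1.6, 0.2, 4.3]
position: [489.7, -163.4, 64.8]
contact_force: [-1.8, -0.0, 5.5]
```

```bash
for i in 1 2 3; do python3 -m handwheel '[[0,0,0.001,0,0,0,-1],[0,0,0.001,0,0,0,-1],[0,0,0.001,0,0,0,-1]]' | grep -E "pos|contact"; done
```

```text
position: [489.7, -163.4, 63.8]
contact_force: [-1.4, 0.7, 6.4]
position: [489.7, -163.5, 62.8]
contact_force: [-2.2, 0.6, 6.0]
position: [489.6, -163.5, 62.5]
contact_force: [-2.8, 0.6, 10.3]
```

```bash
for i in 1 2; do python3 -m handwheel '[[0,0,0.001,0,0,0,-1],[0,0,0.001,0,0,0,-1],[0,0,0.001,0,0,0,-1]]' | grep -E "pos|contact"; done
python3 - <<'E'
from h import *
p,d=get_image("scene");p=p[150:320,150:400];cv2.imwrite("pics/s2.png",cv2.resize(p,None,fx=2.4,fy=2.4))
E
```

```text
position: [489.7, -163.5, 62.4]
contact_force: [-4.3, 2.5, 16.0]
position: [489.7, -163.5, 62.3]
contact_force: [-7.1, 2.6, 22.8]
```

View pics/s2.png

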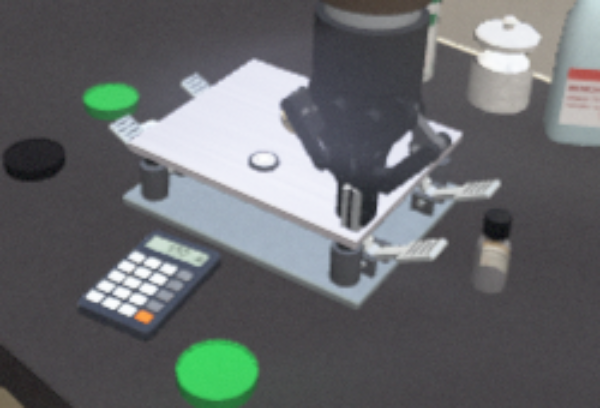

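Contact came at 66 mm. The corner then slid down at about 6 N to 62.4 mm, and the force rose steeply there. The near right corner is the loose one, so I'll lift and go to its tab.

```bash
python3 -m handwheel '[[0,0,-0.02,0,0,0,-1],[0,0,-0.04,0,0,0,-1],[-0.0255,-0.049,-0.04,0,0,0,-1],[-0.0255,-0.049,-0.04,0,0,0,-1],[-0.0255,-0.049,-0.02,0,0,0,-1],[-0.0255,-0.049,0,0,0,0,-1],[-0.0255,-0.049,0,0,0,0,-1]]'
python3 - <<'E'
from h import *
print(rel([523,-207.8,45]),read_state()["position"])
p,d=get_image("scene");p=p[210:300,250:400];cv2.imwrite("pics/s3.png",cv2.resize(p,None,fx=4,fy=4))
E
```

```text
clock: 5.82
position: [521.0, -207.0, 57.4]
ee_rot: [-0.081, 0.997, 0.001, -0.002]
contact_force: [0.4, 0.3, 1.0]
gripper_width: 0.2
grasp_force: 0.0
[-1.88762514 -1.09389915 12.42912533] [ 521.0179365  -207.03647369   57.43910577]
```

View pics/s3.png

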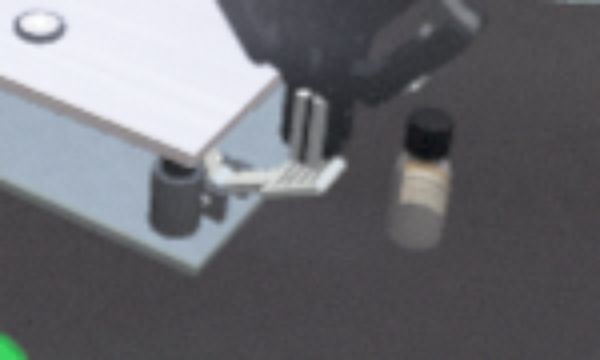

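The fingers sit over the near right tab. I'll turn the tool a quarter so the finger linkage spreads clear of the plate edge.

```bash
python3 -m handwheel '[[-0.002,-0.003,-0.01,0,0,0.4,-1],[-0.002,-0.003,-0.01,0,0,0.8,-1],[-0.002,-0.003,-0.01,0,0,1.2,-1],[-0.002,-0.003,-0.01,0,0,1.57,-1],[-0.002,-0.003,-0.01,0,0,1.57,-1],[-0.002,-0.003,-0.01,0,0,1.57,-1],[-0.002,-0.003,-0.01,0,0,1.57,-1],[-0.002,-0.003,-0.01,0,0,1.57,-1],[-0.002,-0.003,-0.01,0,0,1.57,-1],[-0.002,-0.003,0,0,0,1.57,-1]]'
python3 - <<'E'
from h import *
s=read_state();print(rel([523.5,-210.5,45]),s["position"],R.from_quat(s["ee_rot"]).as_matrix().round(2),s["joints"])
E
```

```text
clock: 7.12
position: [526.5, -210.2, 60.7]
ee_rot: [0.646, 0.763, 0.001, 0.002]
contact_force: [0.5, -0.6, 0.2]
gripper_width: 0.2
grasp_force: 0.0
[ 0.19346464 -3.06298614 15.65978869] [ 526.49296781 -210.17857827   60.67121968] [[-0.16  0.99  0.  ]
 [ 0.99  0.16 -0.  ]
 [-0.    0.   -1.  ]] [-9.39355527e-02  4.65420326e-01 -3.50016877e-01  3.35878511e-04
 -7.51477207e-01 -2.88294280e+00]
```

```bash
python3 -m handwheel '[[0,-0.003,0.006,0,0,0,-1],[0,-0.003,0.010,0,0,0,-1],[0,-0.003,0.014,0,0,0,-1],[0,-0.003,0.017,0,0,0,-1],[0,-0.003,0.020,0,0,0,-1],[0,-0.003,0.023,0,0,0,-1],[0,-0.003,0.026,0,0,0,-1],[0,-0.003,0.028,0,0,0,-1]]'|grep -E "pos|contact"
for i in 1 2 3 ; do python3 -m handwheel '[[0,0,0.001,0,0,0,-1],[0,0,0.002,0,0,0,-1],[0,0,0.003,0,0,0,-1],[0,0,0.003,0,0,0,-1]]' | grep -E "pos|contact"; done
```

```text
position: [522.4, -210.6, 31.1]
contact_force: [0.4, -0.6, 1.6]
position: [522.3, -210.6, 28.2]
contact_force: [0.9, -0.5, 0.6]
position: [522.3, -210.6, 25.2]
contact_force: [-0.1, -0.8, 1.0]
position: [522.4, -210.7, 22.9]
contact_force: [-1.7, -1.2, 5.5]
```

Too little force was felt on the way down, so I'll look.

Run:
```python
from h import *
a,_=get_image("scene");a=cv2.resize(a[200:300,240:390],None,fx=4,fy=4)
b,d=get_image("wrist");b=cv2.resize(b,(512,384))[:, :];b=cv2.resize(b,(200,150))
t,_=get_image("top");t=cv2.resize(t[130:250,200:380],(600,400))
cv2.imwrite("pics/s4.png",cv2.resize(a,(600,400)));cv2.imwrite("pics/t4.png",t)
```

```text
(no output)
```

View pics/s4.png

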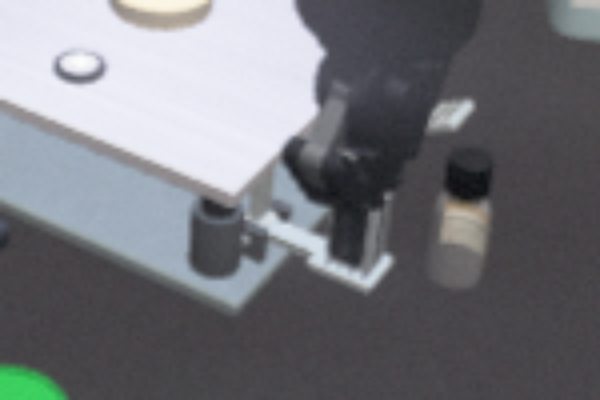

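The near right lever has gone down under the fingers. I'll press it firmly onto its stop.

```bash
for i in 1 2 3 4; do python3 -m handwheel '[[0,0,0.001,0,0,0,-1],[0,0,0.001,0,0,0,-1],[0,0,0.001,0,0,0,-1]]' | grep -E "pos|contact"; done
```

```text
position: [522.4, -210.7, 22.7]
contact_force: [-1.5, 1.0, 10.1]
position: [522.5, -210.7, 22.5]
contact_force: [-4.0, 1.2, 14.5]
position: [522.6, -210.8, 22.3]
contact_force: [-4.9, 2.8, 19.0]
position: [522.6, -210.8, 22.1]
contact_force: [-6.5, 1.8, 24.3]
```

It's firm on its stop, so I'll lift and withdraw, then check.

```bash
python3 -m handwheel '[[0,0,-0.01,0,0,0,-1],[0,0,-0.04,0,0,0,-1],[0,0,-0.09,0,0,0,-1],[0,0,-0.14,0,0,0,-1],[-0.06,0,-0.17,0,0,0,-1],[-0.12,0,-0.17,0,0,0,-1],[-0.18,0,-0.17,0,0,0,-1],[-0.22,0,-0.17,0,0,0,-1],[-0.22,0,-0.17,0,0,0,-1]]'
python3 - <<'E'
from h import *
a,_=get_image("scene");cv2.imwrite("pics/s5.png",cv2.resize(a[160:320,150:400],None,fx=3,fy=3))
t,d=get_image("top");t0=cv2.imread("pics/top0.png");d0=np.load("pics/top0.npy")
cv2.imwrite("pics/t5.png",cv2.resize(np.hstack([t0[120:295,165:385],t[120:295,165:385]]),None,fx=1.8,fy=1.8))
z=cloud("top",d)[...,2];z0=cloud("top",d0)[...,2]
for n,(u,v) in dict(LN=(225,225),LF=(219,181),RN=(352,204),RF=(344,161),pLN=(246,230),pLF=(240,165),pRN=(330,217),pRF=(320,155)).items():
    print(n,np.median(z0[v-2:v+3,u-2:u+3]).round(1),np.median(z[v-2:v+3,u-2:u+3]).round(1))
E
```

```text
clock: 12.4
position: [557.4, -429.9, 185.9]
ee_rot: [0.648, 0.761, -0.0, -0.001]
contact_force: [-0.1, 1.6, -0.4]
gripper_width: -0.4
grasp_force: 0.0
LN 44.4 45.3
LF 45.3 44.7
RN 44.2 22.9
RF 45.0 45.7
pLN 65.6 66.1
pLF 65.7 65.5
pRN 65.4 65.9
pRF 66.1 65.8
```

View pics/s5.png

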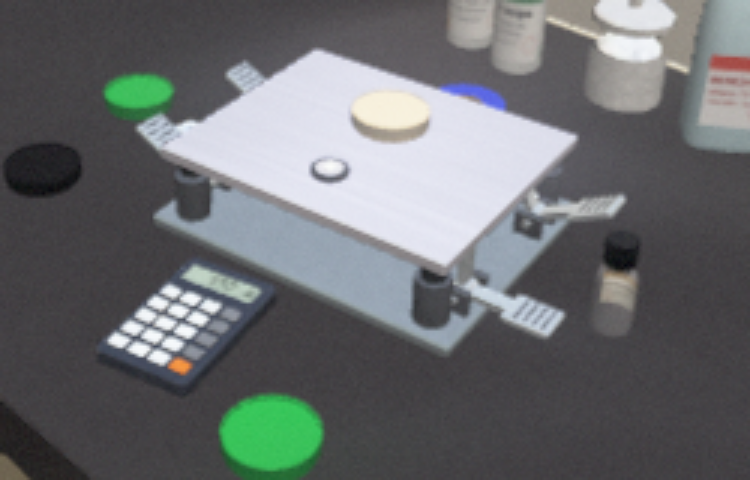

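View pics/t5.png

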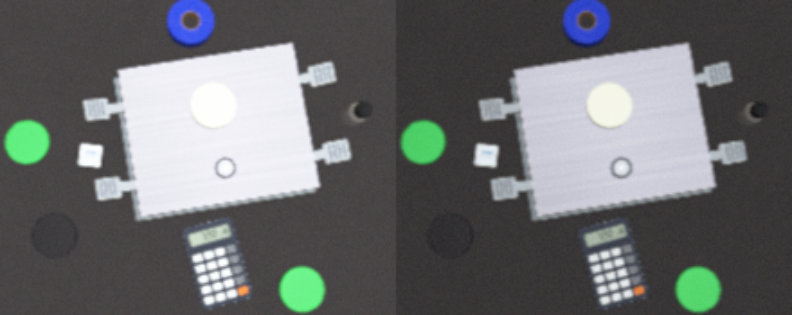

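The near right lever is flat at 22.9 mm and the other three are still raised at about 45 mm. The plate is level, and nothing else moved between the two top views.

```bash
python3 -c "
from bench import *
print(job_done())"
```

```text
the job is handed in; nothing more can be done
None
```

The near right corner, the first one I pressed, was the one that sank; its shim lever is now pressed flat, the other three are still raised, nothing else moved, and the job is handed in.

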